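# Clear a flip-frame board and release its index plunger

### The job

The circuit board in the flip frame is about to be turned over for soldering underneath. First clear the three loose terminal blocks off it, the two orange ones into the orange bin and the blue one into the blue bin; only then pull the black knob of the frame's index plunger fully out and keep it pulled, so that a colleague can turn the frame. Leave the frame level and the multimeter, screwdriver and solder spool where they are, and finish while still gripping the knob with the pin held back.

Things in the scene. Friction and masses are not known exactly. Their poses are not given: they have to be found in the camera images.
- fixture: Flip frame for circuit boards, fixed to the bench: grey base plate 180 (x) by 300 mm (y), aluminium uprights 12 mm thick at y = +136 mm (172 mm high, carries the index plunger) and y = -136 mm (136 mm high, grey 72 mm hand wheel outside it, to y = -172). Between them the board frame turns on a level shaft along y, 110 mm up. Origin: centre of the base plate, on the bench; z up
- flip_frame (a joint): Angle of the board frame about its shaft, rad, 0 = level as at the start. It is balanced and a friction brake (about 2 N m) keeps it from swinging by itself, pin in or out
- board_top (a point): Centre of the green circuit board's upper face, 111 mm above the bench; board 150 mm (x) by 200 mm (y), axes as the fixture's. Frame rails stand 6 mm above it along its edges, their clamp screws 12 mm; soldered parts are at most 3 mm high, outside x = -52 to +52 mm (small chips outside +-45)
- plunger (a joint): Travel of the index plunger, m: 0 = pin seated in the hole of the steel index disc, 0.012 = fully out against its stop; the pin is clear of the hole from 0.007. A spring pulls it home with 8 N when seated, 15 N when fully out; it snaps home if let go
- pull_knob: Black knurled pull knob of the index plunger: cylinder 30 mm in diameter, 20 mm long, red dot on its outer end, lying level outside the fixture's +y upright. Origin at its centre, 148 mm above the bench, 174 mm from the fixture's centre when seated; +y is its axis and the way it is pulled. Free above and on both sides; the upright is 32 mm from the centre, a 24 mm sleeve between
- orange_a_mid (a point): Orange terminal block, 26 x 18 x 15 mm high, with five small screw heads in a row on top. Loose, about 14 g, lying flat on the board at the start. This point is at its centre, half-way up; x along its 26 mm length, y across its 18 mm width, z up. The top 4 mm are only 13 mm wide: a step is cut along the -y edge
- orange_b_mid (a point): Another orange terminal block, the same as orange_a. Point and axes as for orange_a
- blue_a_mid (a point): Blue terminal block, 26 x 18 x 15 mm high, otherwise the same as orange_a. Point and axes as for orange_a
- bin_orange: Open-topped orange plastic parts bin standing on the bench: 110 mm (x) by 100 mm (y) outside, 50 mm high, walls and floor 3 mm, 250 g, not fastened. Origin at the centre of its underside, z up
- bin_blue: Open-topped blue plastic parts bin standing on the bench: 110 mm (x) by 100 mm (y) outside, 50 mm high, walls and floor 3 mm, 250 g, not fastened. Origin at the centre of its underside, z up
- multimeter: Bystander: yellow and black handheld multimeter, 154 x 78 x 39 mm high, lying on the bench. Origin at the centre of its underside
- screwdriver: Bystander: screwdriver with a yellow handle lying on the bench, 200 mm long along its own x, handle 26 mm thick towards -x. Origin at the middle of its length, on the bench
- solder_spool: Bystander: spool of solder wire standing on the bench, 56 mm in diameter, 46 mm high. Origin at the centre of its underside

How it is judged:
On the way, in this order (a step that is already met when the one before it is completed fails the run):
1. all three terminal blocks lie in the bins of their colours (x of orange_a_mid in the frame of bin_orange between -0.053 and 0.053 m and y of orange_a_mid in the frame of bin_orange between -0.048 and 0.048 m and z of orange_a_mid in the frame of bin_orange between 0 and 0.045 m and x of orange_b_mid in the frame of bin_orange between -0.053 and 0.053 m and y of orange_b_mid in the frame of bin_orange between -0.048 and 0.048 m and z of orange_b_mid in the frame of bin_orange between 0 and 0.045 m and x of blue_a_mid in the frame of bin_blue between -0.053 and 0.053 m and y of blue_a_mid in the frame of bin_blue between -0.048 and 0.048 m and z of blue_a_mid in the frame of bin_blue between 0 and 0.045 m), for 0.2 s.
2. the knob is gripped and the plunger pulled fully out (value of joint plunger above 0.0095 m and contact force between the fingers and pull_knob above 3 N), for 0.4 s.
At the end, for the whole second after the job is handed in: The plunger is held out by the gripper on its knob (travel over 9.5 mm of 12, fingers pressing on the knob with over 3 N), the frame is level within 0.1 rad, both orange blocks lie inside the orange bin and the blue one inside the blue bin (centre inside the walls and below the rim) (all of step 1 and all of step 2 and value of joint flip_frame between -0.1 and 0.1 rad); the arm keeps its last pose, push and grip.
It fails at once if the plunger is pulled (over 5 mm) before every block is in its bin (value of joint plunger above 0.005 m and not ((x of orange_a_mid in the frame of bin_orange between -0.053 and 0.053 m and y of orange_a_mid in the frame of bin_orange between -0.048 and 0.048 m and z of orange_a_mid in the frame of bin_orange between 0 and 0.045 m) and (x of orange_b_mid in the frame of bin_orange between -0.053 and 0.053 m and y of orange_b_mid in the frame of bin_orange between -0.048 and 0.048 m and z of orange_b_mid in the frame of bin_orange between 0 and 0.045 m) and (x of blue_a_mid in the frame of bin_blue between -0.053 and 0.053 m and y of blue_a_mid in the frame of bin_blue between -0.048 and 0.048 m and z of blue_a_mid in the frame of bin_blue between 0 and 0.045 m))).
It fails at once if the multimeter, screwdriver or solder spool is moved by more than 30 mm (distance of any of multimeter, screwdriver, solder_spool from where it was at the start of the episode above 0.03 m).
It also fails if it takes over 72 s, if anything falls off the work surface, if the arm or the gripper's body presses on something with over 40 N, if the wrist force passes 120 N, or if a joint passes its speed limit or range.

### The arm

A 6-joint arm with a two-finger parallel gripper is mounted at the origin on the work surface. World frame = base frame: x ahead of the robot, y to its left, z up, the work surface at z = 0. Lengths are in m, angles in rad, forces in N, time in s.
With the tool pointing down it reaches from about 0.25 to 0.775 m from the base axis. Payload 8.9 kg.
Tool frame: the origin (TCP) lies on the centre line of the jaws, within the pads' length; the fingertips stand manip.tip_reach ahead of it and the grasp point (between the pads) lies 11 mm behind it (manip.tip_reach is the distance from the TCP to the fingertips, in m); z points along the fingers, y is the direction in which the jaws open and shut (so a half turn about z gives the same grasp; the last joint's range is limited). The gripper opens to 85 mm and grips with 20 to 120 N. Pads are 22 mm wide; open, the fingers measure 114 mm over their backs; the gripper's body (76 mm by 85 mm) begins 54 mm behind the grasp point. The pads swing forward as they close: fully open they stand 13 mm farther back than shut.
Start: joints at [1.112, 0.291, -0.153, 1.127, 0, 1.431], TCP at [0.165, 0.498, 0.239] pointing down, gripper open.
Joint ranges: [-2.52, 2.52], [-0.91, 1.74], [-1.3, 1.37], [-1.96, 2.02], [-1.52, 1.47], [-3.14, 3.14]. Speed limits (rad/s): [2.22, 2.22, 2.79, 3.14, 3.14, 3.14].

### API

Orientations are given as a rotation vector (axis times angle).
In Python, from plant import manip, camera gives the robot as it stands. The module is installed in compiled form; this text tells all that it offers.
- The arm moves only by the tool move_arm, never from a script. Its arguments are lists of equal length, an entry for each row: "linear": the shift along the tool's x, y, z in cm, a list of three; "roll": the turn about the tool's z in rad; "gripper": the opening, from 0 (shut) to 1 (fully open). A call has 1 to 20 rows; each row shifts and turns the commanded pose from where the row before left it, along the tool's axes as they then stand; what a row does not reach is not made up. A row lasts 1/8 s, in which the tool goes at most 62.5 mm and 10.7 degrees, less where a joint would pass 70% of its speed; a pose out of reach is approached as far as the arm can. A call with a gripper value outside its range is refused whole. The fingers move at their own pace and stop on an object; the grip force is fixed at half the most. Time passes only in rows, so rows that do not move let the fingers close. It gives the time, the measured TCP pose, the force and the opening at its end, in the units of the state.
- manip.observe(): the state, without advancing time (a new reading comes with each control period).
- camera(name): name is "scene" or "top"; returns a dict with "frame" (420x560x3 uint8, red, green, blue), "mtx" (3x3 intrinsics, pixels), "k1" (the pictures are not rectified: a ray, as slopes to the right and down, at radius r is drawn at 1 + k1 r^2 times it, then the intrinsics apply), "T" (4x4, takes a point from camera to world coordinates). Camera axes: x right, y up, looking along -z (the intrinsics and any distortion apply to the point x, -y, -z); pixel columns grow to the right and rows downward; lengths in m; the calibration is good to about 2 mm. A picture is of the moment at which its call begins. There is no depth.
- manip.finish_job(): hands the job in, once; it reports no verdict.
The state is a dict: "clock": time; "joint_pos": joint angles; "qd": joint speeds; "effort": joint torques, N m; "ee_pos": TCP position; "tool_rot": TCP orientation; "contact_force": force on the tool from outside, world axes, zero at the start; "ft_torque": the same for the moment, N m; "grip_width": opening from 0.0 (shut) to 1.0 (fully open).
Only numpy, scipy, OpenCV 4.12 (cv2) and the standard library are available. Lean on these libraries where they do the work, as an engineer would, in place of code of your own. Each camera call takes 0.05 s, during which the arm holds its last target. There are 200 camera calls.

## Working session

There is one attempt and no reset: what is moved stays moved. The work goes in short steps, Python scripts to look and compute and a tool call to move; the robot and the scene stay as the last step left them, time stands still between calls to the robot, and variables do not carry over. Pictures are saved under pics/ and viewed, about 8 in all and at most 12, crops included, and the job is handed in when it is done.

Besides the shell and the picture viewer there is one more tool, called by a JSON object that holds its "op" and its "data", one argument or row to a line. move_arm: Moves the arm, as the interface text tells. Its arguments: {"type":"object","properties":{"linear":{"type":"array","items":{"type":"array","items":{"type":"number"}}},"roll":{"type":"array","items":{"type":"number"}},"gripper":{"type":"array","items":{"type":"number"}}},"required":["linear","roll","gripper"]}

```bash
mkdir -p pics
cat > h.py <<'E'
import numpy as np, cv2
from plant import manip, camera
def snap(n,f):
    c=camera(n); cv2.imwrite(f,cv2.cvtColor(c["frame"],cv2.COLOR_RGB2BGR)); return c
def ray(c,u,v):
    K=c["mtx"]; p=cv2.undistortPoints(np.array([[[u,v]]],float),K,np.array([c["k1"],0,0,0,0.]))[0,0]
    d=c["T"][:3,:3]@np.array([p[0],-p[1],-1]); return c["T"][:3,3],d
def onz(c,u,v,z):
    o,d=ray(c,u,v); return o+d*(z-o[2])/d[2]
def proj(c,P):
    q=np.linalg.inv(c["T"])@np.append(P,1); x,y=q[0]/-q[2],-q[1]/-q[2]; s=1+c["k1"]*(x*x+y*y)
    return (c["mtx"]@np.array([x*s,y*s,1]))[:2]
E
python3 - <<'E'
from h import *
for n in ("scene","top"):
    c=snap(n,f"pics/{n}0.png"); print(n,c["mtx"][0,0],c["k1"],c["T"].round(3).tolist())
print(manip.tip_reach,manip.observe())
E
```

```text
scene 452.36621888256246 0.052653402660782056 [[0.369, -0.716, 0.592, 1.189], [0.929, 0.277, -0.244, -0.178], [0.011, 0.64, 0.768, 0.928], [0.0, 0.0, 0.0, 1.0]]
top 544.8761397510017 -0.11911288580173225 [[0.025, 0.981, -0.19, 0.323], [-0.999, 0.029, 0.02, 0.076], [0.025, 0.189, 0.982, 1.453], [0.0, 0.0, 0.0, 1.0]]
0.008 {'clock': 0.1, 'joint_pos': array([ 1.11168895e+00,  2.91218901e-01, -1.54026463e-01,  1.12667810e+00,
       -5.99267157e-07,  1.43148987e+00]), 'qd': array([-0.0012427 , -0.00173752,  0.00272557, -0.00133246, -0.00064122,
        0.00042661]), 'effort': array([ 1.50326694e-03, -5.37977779e+01,  3.31917572e+01,  9.33365431e-03,
       -2.08564547e-04,  1.34911755e-05]), 'ee_pos': array([0.16488623, 0.49805429, 0.23880144]), 'tool_rot': array([-5.00151299e-01, -3.10118790e+00,  1.69193440e-03]), 'contact_force': array([-0.98906329, -0.02952882, -0.2131183 ]), 'ft_torque': array([0.03419434, 0.00975761, 0.02505766]), 'grip_width': 0.9978469676203643}
```

View pics/scene0.png

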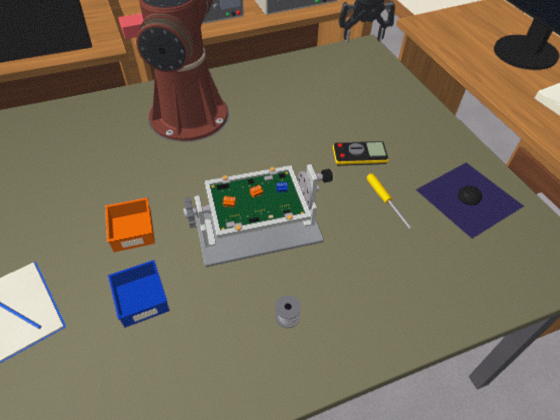

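View pics/top0.png

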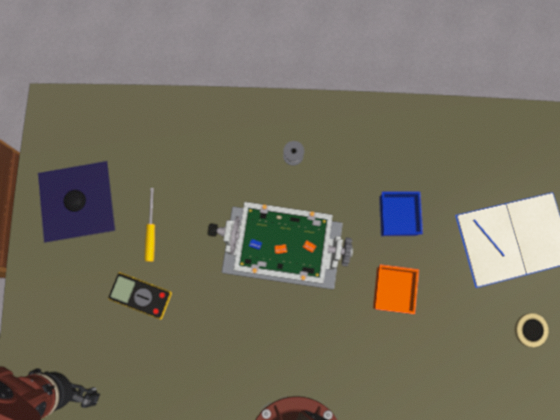

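The top view shows the blue block at about (256,244) and the orange ones at (281,249) and (310,246). The knob is at (213,230), the blue bin at (401,214) and the orange bin at (397,289). The spool, screwdriver and multimeter are well clear of all of these.

```bash
cat > m.py <<'E'
from h import *
Rg={"orange":((3,150,120),(14,255,255)),"blue":((110,150,80),(125,255,255)),"green":((50,100,30),(85,255,200))}
def blobs(c,col,mn,mx):
    f=cv2.resize(c["frame"],None,fx=4,fy=4,interpolation=cv2.INTER_CUBIC)
    m=cv2.inRange(cv2.cvtColor(f,cv2.COLOR_RGB2HSV),np.array(Rg[col][0]),np.array(Rg[col][1]))
    o=[]
    for k in cv2.findContours(m,cv2.RETR_EXTERNAL,cv2.CHAIN_APPROX_NONE)[0]:
        a=cv2.contourArea(k)/16
        if mn<a<mx: o.append((a,(k[:,0,:]+.5)/4-.5))
    return o
def rect(c,k,z):
    P=np.array([onz(c,u,v,z)[:2] for u,v in k],np.float32)
    (x,y),(w,h),a=cv2.minAreaRect(P*1000)
    if w<h: w,h,a=h,w,a+90
    return np.round([x,y,w,h,(a+90)%180-90],1)
E
python3 - <<'E'
from m import *
for n in ("top","scene"):
    c=camera(n)
    for col in Rg:
        for a,k in blobs(c,col,25,40000):
            z=0.05 if a>800 else .120
            if col=="green": z=.111
            print(n,col,round(a),k.mean(0).round(1),"z",z,rect(c,k,z))
    # knob: dark blob near
    u0,v0={"top":(213,230),"scene":(326,176)}[n]
    g=cv2.cvtColor(c["frame"],cv2.COLOR_RGB2GRAY)[v0-14:v0+15,u0-14:u0+15]
    g=cv2.resize(g,None,fx=4,fy=4,interpolation=cv2.INTER_CUBIC); m=(g<45).astype(np.uint8)
    _,L,S,C=cv2.connectedComponentsWithStats(m); i=1+np.argmax(S[1:,4]); u,v=C[i]/4+[u0-14,v0-14]
    print("knob",S[i],u,v,onz(c,u,v,.148).round(4))
E
python3 - <<'E'
import cv2,numpy as np
a=cv2.imread('pics/top0.png')[195:295,200:360];b=cv2.imread('pics/scene0.png')[155:255,180:340]
cv2.imwrite('pics/crop0.png',np.vstack([cv2.resize(a,None,fx=3,fy=3),cv2.resize(b,None,fx=3,fy=3)]))
E
```

```text
top orange 1852 [396.7 289. ] z 0.05 [ 402.6 -251.5  118.9  108.3   -6.1]
top orange 84 [280.4 248.7] z 0.12 [490.   53.8  28.7  21.  -80.2]
top orange 87 [308.9 246.1] z 0.12 [498.6 -17.4  28.6  21.2  59.2]
top blue 33 [255.6 242.5] z 0.12 [504.  114.6  26.3   9.7  74.8]
top blue 1665 [400.9 213.2] z 0.05 [ 602.9 -265.3  117.3  106.5    2. ]
top green 4029 [283.1 243.9] z 0.111 [508.7  46.5 195.7 142.2  83.1]
knob [  38   33   34   45 1238] 212.46042003231017 229.80755250403877 [0.528  0.2193 0.148 ]
scene orange 2094 [129.1 224.2] z 0.05 [ 419.1 -255.9  152.6  107.5   -5.6]
scene orange 83 [228.9 200.7] z 0.12 [496.2 -19.5  27.   26.5  61.1]
scene orange 83 [255.7 190.5] z 0.12 [489.   50.4  32.1  27.9 -81.4]
scene orange 43 [542.9 131.4] z 0.12 [564.4 841.2  47.3  33.7  -8. ]
scene orange 29 [101.6  32.4] z 0.12 [-368.1 -190.3   63.9   29.6   -3.4]
scene orange 161 [402.8  12. ] z 0.12 [-159.   834.   142.8   67.5    2.5]
scene orange 41 [134.2   7.1] z 0.12 [-504.3  -55.3  116.6   60.   -18.7]
scene blue 31 [ 22.7 316.8] z 0.12 [ 628.6 -478.9  105.1    4.5   40. ]
scene blue 95 [ 50.1 294.9] z 0.12 [ 599.3 -423.9  178.6    5.4   13.4]
scene blue 2639 [137.8 292.8] z 0.05 [ 616.7 -270.1  139.5  102.8    2.1]
scene blue 61 [281.3 186.2] z 0.12 [499.1 113.2  28.6  24.5 -18.7]
scene green 3252 [252.9 201.3] z 0.111 [504.6  44.2 198.7 140.2  83.2]
knob [  38   31   43   49 1568] 327.18526785714283 175.72018494897958 [0.5298 0.2185 0.148 ]
```

View pics/crop0.png

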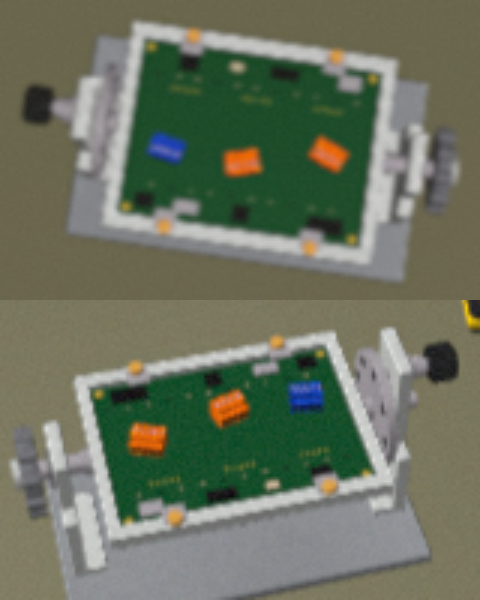

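The crops show all three blocks flat on the board with clear space around them, long axes roughly along y. The fixture is turned about -6.9°, and the knob at about (0.529, 0.219) fits that.

```bash
cat > plan.py <<'E'
from m import *
from scipy.spatial.transform import Rotation as Ro
import sys
def plan(targets):  # (x,y,z,long-axis deg or None): jaws (tool y) open across the long axis
    s=manip.observe(); R=Ro.from_rotvec(s["tool_rot"]); p=s["ee_pos"]
    print("at",p.round(4),"j6",s["joint_pos"][5].round(2),"tool xy:",R.as_matrix()[:,:2].round(2).tolist())
    for x,y,z,a in targets:
        r=0
        if a is not None:
            t=R.inv().apply([-np.sin(np.radians(a)),np.cos(np.radians(a)),0]); r=-np.arctan2(t[0],t[1])
            r=(r+np.pi/2)%np.pi-np.pi/2; R=R*Ro.from_rotvec([0,0,r])
        q=np.array([x,y,z]); print("roll %.3f then cm"%r,(R.inv().apply(q-p)*100).round(2)); p=q
if __name__=="__main__": plan(eval(sys.argv[1]))
E
python3 - <<'E'
from m import *
Rg["blue"]=((105,120,40),(128,255,255))
c=camera("top")
for a,k in blobs(c,"blue",25,200): print(a,rect(c,k,.120))
E
python3 plan.py "[(.4895,.052,.17,-80.5),(.4895,.052,.121,None),(.4895,.052,.22,None),(.403,-.272,.22,90),(.403,-.272,.06,None)]"
```

```text
85.84375 [500.3 115.8  28.8  20.2  72.4]
28.75 [ 532.  -474.9  113.2    3.4   40. ]
58.8125 [ 497.3 -413.3  187.8    4.6   14.2]
at [0.1649 0.4982 0.239 ] j6 1.43 tool xy: [[-0.95, 0.31], [0.31, 0.95], [0.0, -0.0]]
roll 1.085 then cm [-49.36  24.65   6.92]
roll 0.000 then cm [0.  0.  4.9]
roll 0.000 then cm [-0.  -0.  -9.9]
roll 0.166 then cm [-3.24e+01 -8.65e+00  2.00e-02]
roll 0.000 then cm [1.0e-02 0.0e+00 1.6e+01]
```

{"op": "move_arm", "data": {
  "linear": [
    [0, 0, 0],
    [0, 0, 0],
    [0, 0, 0],
    [0, 0, 0],
    [0, 0, 0],
    [0, 0, 0],
    [-3.8, 1.9, 0.4],
    [-3.8, 1.9, 0.4],
    [-3.8, 1.9, 0.4],
    [-3.8, 1.9, 0.4],
    [-3.8, 1.9, 0.4],
    [-3.8, 1.9, 0.4],
    [-3.8, 1.9, 0.4],
    [-3.8, 1.9, 0.4],
    [-3.8, 1.9, 0.4],
    [-3.8, 1.9, 0.4],
    [-3.8, 1.9, 0.4],
    [-3.8, 1.9, 0.4],
    [-3.8, 1.9, 0.4],
    [0, 0, 0]
  ],
  "roll": [0.181, 0.181, 0.181, 0.181, 0.181, 0.181, 0, 0, 0, 0, 0, 0, 0, 0, 0, 0, 0, 0, 0, 0],
  "gripper": [1, 1, 1, 0.5, 0.5, 0.5, 0.5, 0.5, 0.5, 0.5, 0.5, 0.5, 0.5, 0.5, 0.5, 0.5, 0.5, 0.5, 0.5, 0.5]
}}

```text
clock: 2.75
ee_pos: [0.4911, 0.0497, 0.1869]
tool_rot: [2.034, 2.393, -0.0]
contact_force: [-0.6, 0.1, -0.4]
grip_width: 0.503
```

```bash
python3 plan.py "[(.4895,.052,.121,-80.5),(.4895,.052,.22,None),(.403,-.272,.22,90),(.403,-.272,.06,None)]"
python3 - <<'E'
from m import *
o=[]
for n in("top","scene"):
    c=camera(n); u,v=proj(c,[.49,.05,.13]).astype(int); f=c["frame"][v-50:v+50,u-65:u+65]
    o.append(cv2.resize(f,None,fx=4,fy=4)[:300 if 0 else 400])
cv2.imwrite("pics/a1.png",cv2.cvtColor(cv2.resize(np.hstack(o),(800,308)),cv2.COLOR_RGB2BGR))
E
```

```text
at [0.4911 0.0497 0.1869] j6 1.36 tool xy: [[-0.16, 0.99], [0.99, 0.16], [-0.0, 0.0]]
roll -0.004 then cm [ 0.26 -0.11  6.59]
roll 0.000 then cm [-0.   0.  -9.9]
roll 0.166 then cm [-3.24e+01 -8.65e+00  1.00e-02]
roll 0.000 then cm [ 1.0e-02 -0.0e+00  1.6e+01]
```

View pics/a1.png

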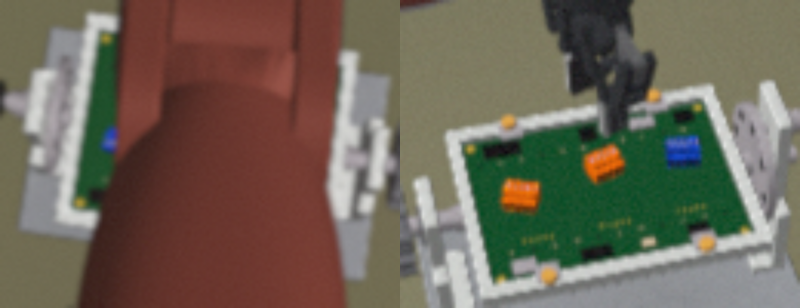

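The scene view shows the gripper above the middle orange block with the jaws spanning it. The top view is blocked by the arm. Going down to grip.

{"op": "move_arm", "data": {
  "linear": [
    [0.26, -0.1, 2.0],
    [0, 0, 2.5],
    [0, 0, 2.0],
    [0, 0, 0],
    [0, 0, 0],
    [0, 0, 0],
    [0, 0, 0],
    [0, 0, 0],
    [0, 0, 0]
  ],
  "roll": [0, 0, 0, 0, 0, 0, 0, 0, 0],
  "gripper": [0.5, 0.5, 0.5, 0.5, 0, 0, 0, 0, 0]
}}

```text
clock: 3.98
ee_pos: [0.4888, 0.0545, 0.1236]
tool_rot: [2.03, 2.397, 0.002]
contact_force: [-2.2, 1.0, 5.4]
grip_width: 0.187
```

{"op": "move_arm", "data": {
  "linear": [
    [0, 0, -0.3],
    [0, 0, -1],
    [0, 0, -3],
    [0, 0, -4],
    [0, 0, -2],
    [0, 0, 0]
  ],
  "roll": [0, 0, 0, 0, 0, 0],
  "gripper": [0, 0, 0, 0, 0, 0]
}}

```text
clock: 4.72
ee_pos: [0.4896, 0.054, 0.2273]
tool_rot: [2.029, 2.395, 0.004]
contact_force: [0.9, 0.3, -0.4]
grip_width: 0.186
```

```bash
python3 plan.py "[(.403,-.272,.22,90),(.403,-.272,.06,None)]"
python3 - <<'E'
from m import *
c=camera("scene"); u,v=proj(c,[.49,.03,.17]).astype(int); f=c["frame"][v-50:v+50,u-65:u+65]
cv2.imwrite("pics/a2.png",cv2.cvtColor(cv2.resize(f,None,fx=4,fy=4),cv2.COLOR_RGB2BGR))
E
```

```text
at [0.4896 0.054  0.2273] j6 1.37 tool xy: [[-0.16, 0.99], [0.99, 0.16], [-0.0, 0.0]]
roll 0.165 then cm [-32.6   -8.66   0.7 ]
roll 0.000 then cm [ 0.   -0.06 16.  ]
```

View pics/a2.png

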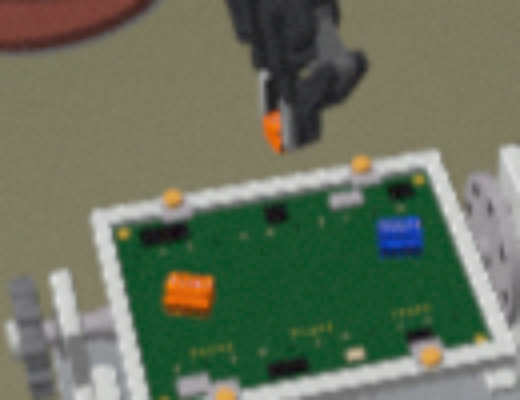

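The picture shows the block held in the jaws above the board. Carrying it to the orange bin.

{"op": "move_arm", "data": {
  "linear": [
    [0, 0, 0],
    [-4.08, -1.08, 0],
    [-4.08, -1.08, 0],
    [-4.08, -1.08, 0],
    [-4.08, -1.08, 0],
    [-4.08, -1.08, 0],
    [-4.08, -1.08, 0],
    [-4.08, -1.08, 0],
    [-4.08, -1.08, 0],
    [0, 0, 4.5],
    [0, 0, 5.0],
    [0, 0, 4.5],
    [0, 0, 2.5],
    [0, 0, 0],
    [0, 0, 0],
    [0, 0, 0],
    [0, 0, 0],
    [0, 0, -4],
    [0, 0, -6],
    [0, 0, -6]
  ],
  "roll": [0.165, 0, 0, 0, 0, 0, 0, 0, 0, 0, 0, 0, 0, 0, 0, 0, 0, 0, 0, 0],
  "gripper": [0, 0, 0, 0, 0, 0, 0, 0, 0, 0, 0, 0, 0, 0, 0.45, 0.45, 0.45, 0.45, 0.45, 0.45]
}}

```text
clock: 7.28
ee_pos: [0.4018, -0.2721, 0.2226]
tool_rot: [2.221, 2.221, 0.0]
contact_force: [1.5, -1.2, -0.6]
grip_width: 0.45
```

```bash
python3 plan.py "[(.4975,-.018,.22,60),(.4975,-.018,.122,None),(.4975,-.018,.22,None),(.403,-.232,.22,90),(.403,-.232,.065,None)]"
python3 - <<'E'
from m import *
c=snap("scene","pics/a3.png")
for a,k in blobs(c,"orange",25,4000): print(round(a),k.mean(0).round(1))
c=camera("top")
for a,k in blobs(c,"orange",25,4000): print(round(a),k.mean(0).round(1),rect(c,k,.05))
E
```

```text
at [ 0.4018 -0.2721  0.2226] j6 0.82 tool xy: [[0.0, 1.0], [1.0, -0.0], [-0.0, 0.0]]
roll 0.524 then cm [26.79 -4.42  0.26]
roll 0.000 then cm [ 0.  -0.   9.8]
roll 0.000 then cm [-0.   0.  -9.8]
roll -0.524 then cm [-21.4   -9.45   0.  ]
roll 0.000 then cm [ 1.00e-02 -1.00e-02  1.55e+01]
2095 [129.  224.2]
82 [228.9 200.7]
30 [479.4  82.4]
26 [462.7  63.9]
220 [401.8  11.3]
1858 [396.6 289. ] [ 402.6 -251.5  118.9  108.6   -6. ]
87 [309.  246.1] [507.5 -22.6  30.3  22.4  63.4]
```

View pics/a3.png

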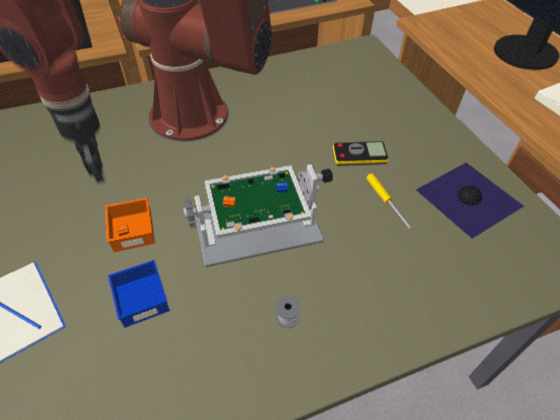

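The scene view shows the first block lying in the orange bin at about (123,230), and the rest unchanged. Next is the second orange block.

{"op": "move_arm", "data": {
  "linear": [
    [0, 0, 0],
    [0, 0, 0],
    [0, 0, 0],
    [3.83, -0.63, 0],
    [3.83, -0.63, 0],
    [3.83, -0.63, 0],
    [3.83, -0.63, 0],
    [3.83, -0.63, 0],
    [3.83, -0.63, 0],
    [3.83, -0.63, 0],
    [0, 0, 0],
    [0, 0, 4],
    [0, 0, 4],
    [0, 0, 2],
    [0, 0, 0],
    [0, 0, 0],
    [0, 0, 0],
    [0, 0, 0],
    [0, 0, 0],
    [0, 0, -0.5]
  ],
  "roll": [0.175, 0.175, 0.174, 0, 0, 0, 0, 0, 0, 0, 0, 0, 0, 0, 0, 0, 0, 0, 0, 0],
  "gripper": [0.45, 0.45, 0.45, 0.45, 0.45, 0.45, 0.45, 0.45, 0.45, 0.45, 0.45, 0.45, 0.45, 0.45, 0.45, 0, 0, 0, 0, 0]
}}

```text
clock: 9.88
ee_pos: [0.4979, -0.0181, 0.1254]
tool_rot: [-2.721, -1.57, 0.0]
contact_force: [-0.6, 0.0, 0.1]
grip_width: 0.189
```

{"op": "move_arm", "data": {
  "linear": [
    [0, 0, -3],
    [0, 0, -4],
    [0, 0, -2.5],
    [0, 0, 0],
    [0, 0, 0],
    [0, 0, 0],
    [-4.28, -1.89, 0],
    [-4.28, -1.89, 0],
    [-4.28, -1.89, 0],
    [-4.28, -1.89, 0],
    [-4.28, -1.89, 0],
    [0, 0, 4.5],
    [0, 0, 5],
    [0, 0, 5],
    [0, 0, 1],
    [0, 0, 0],
    [0, 0, 0],
    [0, 0, 0],
    [0, 0, -5],
    [0, 0, -6]
  ],
  "roll": [0, 0, 0, -0.175, -0.175, -0.174, 0, 0, 0, 0, 0, 0, 0, 0, 0, 0, 0, 0, 0, 0],
  "gripper": [0, 0, 0, 0, 0, 0, 0, 0, 0, 0, 0, 0, 0, 0, 0, 0, 0.45, 0.45, 0.45, 0.45]
}}

```text
clock: 12.38
ee_pos: [0.403, -0.2318, 0.1769]
tool_rot: [-2.221, -2.221, 0.0]
contact_force: [1.2, -0.2, 0.3]
grip_width: 0.45
```

```bash
python3 plan.py "[(.403,-.232,.22,None),(.5005,.1145,.22,74),(.5005,.1145,.1225,None),(.5005,.1145,.22,None),(.603,-.266,.22,90),(.603,-.266,.062,None)]"
python3 - <<'E'
from m import *
c=camera("top")
for a,k in blobs(c,"orange",25,4000): print(round(a),k.mean(0).round(1),rect(c,k,.05))
c=camera("scene");cv2.imwrite("pics/a4.png",cv2.cvtColor(cv2.resize(c["frame"][150:350,90:300],None,fx=2.8,fy=2.8),cv2.COLOR_RGB2BGR))
E
```

```text
at [ 0.403  -0.2318  0.1769] j6 0.89 tool xy: [[-0.0, 1.0], [1.0, 0.0], [0.0, -0.0]]
roll 0.000 then cm [-0.02 -0.01 -4.31]
roll 0.279 then cm [ 3.6e+01 -1.8e-01  1.0e-02]
roll 0.000 then cm [-0.    0.01  9.75]
roll 0.000 then cm [ 0.   -0.01 -9.75]
roll -0.279 then cm [-3.805e+01  1.025e+01 -3.000e-02]
roll 0.000 then cm [-1.00e-02  1.00e-02  1.58e+01]
28 [416.4 412.2] [  90.3 -302.5   41.6   17.5  -32.4]
28 [433.1 376.7] [ 180.9 -347.5   38.5   20.5  -52.3]
1027 [387.9 287.5] [ 404.3 -233.1  119.2   71.8   -5.9]
```

View pics/a4.png

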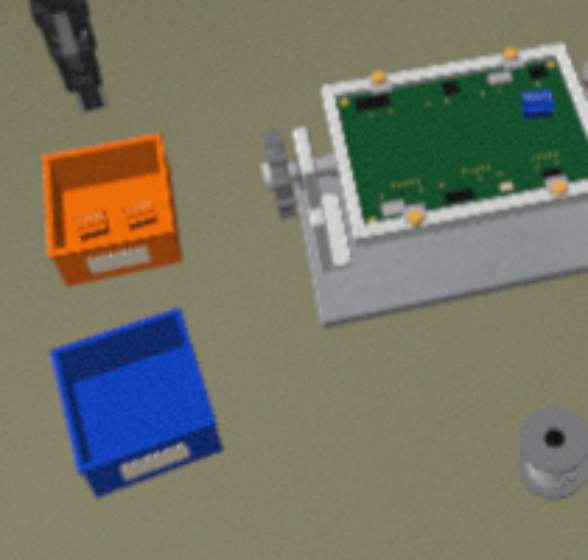

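Both orange blocks now lie in the orange bin, at about (92,225) and (140,215) in the crop. Next is the blue one.

{"op": "move_arm", "data": {
  "linear": [
    [0, 0, -4.3],
    [0, 0, 0],
    [4.5, 0, 0],
    [4.5, 0, 0],
    [4.5, 0, 0],
    [4.5, 0, 0],
    [4.5, 0, 0],
    [4.5, 0, 0],
    [4.5, 0, 0],
    [4.5, -0.2, 0],
    [0, 0, 0],
    [0, 0, 4],
    [0, 0, 4],
    [0, 0, 1.75],
    [0, 0, 0],
    [0, 0, 0],
    [0, 0, 0],
    [0, 0, 0],
    [0, 0, 0],
    [0, 0, -0.5]
  ],
  "roll": [0.14, 0.139, 0, 0, 0, 0, 0, 0, 0, 0, 0, 0, 0, 0, 0, 0, 0, 0, 0, 0],
  "gripper": [0.45, 0.45, 0.45, 0.45, 0.45, 0.45, 0.45, 0.45, 0.45, 0.45, 0.45, 0.45, 0.45, 0.45, 0.45, 0, 0, 0, 0, 0]
}}

```text
clock: 14.98
ee_pos: [0.501, 0.1145, 0.1266]
tool_rot: [2.508, 1.891, 0.001]
contact_force: [0.2, 0.6, -0.4]
grip_width: 0.186
```

{"op": "move_arm", "data": {
  "linear": [
    [0, 0, -4],
    [0, 0, -5.5],
    [-4.23, 1.14, 0],
    [-4.23, 1.14, 0],
    [-4.23, 1.14, 0],
    [-4.23, 1.14, 0],
    [-4.23, 1.14, 0],
    [-4.23, 1.14, 0],
    [-4.23, 1.14, 0],
    [-4.23, 1.14, 0],
    [-4.23, 1.14, 0],
    [0, 0, 4.5],
    [0, 0, 5],
    [0, 0, 5],
    [0, 0, 1],
    [0, 0, 0],
    [0, 0, 0],
    [0, 0, 0],
    [0, 0, -5],
    [0, 0, -6]
  ],
  "roll": [-0.14, -0.139, 0, 0, 0, 0, 0, 0, 0, 0, 0, 0, 0, 0, 0, 0, 0, 0, 0, 0],
  "gripper": [0, 0, 0, 0, 0, 0, 0, 0, 0, 0, 0, 0, 0, 0, 0, 0, 0.45, 0.45, 0.45, 0.45]
}}

```text
clock: 17.48
ee_pos: [0.6028, -0.2659, 0.1772]
tool_rot: [-2.221, -2.221, 0.0]
contact_force: [1.1, -1.1, 0.3]
grip_width: 0.45
```

```bash
python3 plan.py "[(.603,-.266,.25,None),(.529,.219,.25,83.1),(.529,.219,.137,None)]"
python3 - <<'E'
from m import *
c=camera("scene");cv2.imwrite("pics/a5.png",cv2.cvtColor(cv2.resize(c["frame"][150:350,90:350],None,fx=2.8,fy=2.8),cv2.COLOR_RGB2BGR))
E
```

```text
at [ 0.6028 -0.2659  0.1772] j6 1.04 tool xy: [[0.0, 1.0], [1.0, -0.0], [0.0, -0.0]]
roll 0.000 then cm [-0.    0.01 -7.28]
roll 0.120 then cm [ 4.726e+01 -1.317e+01  3.000e-02]
roll 0.000 then cm [-0.00e+00  1.00e-02  1.13e+01]
```

View pics/a5.png

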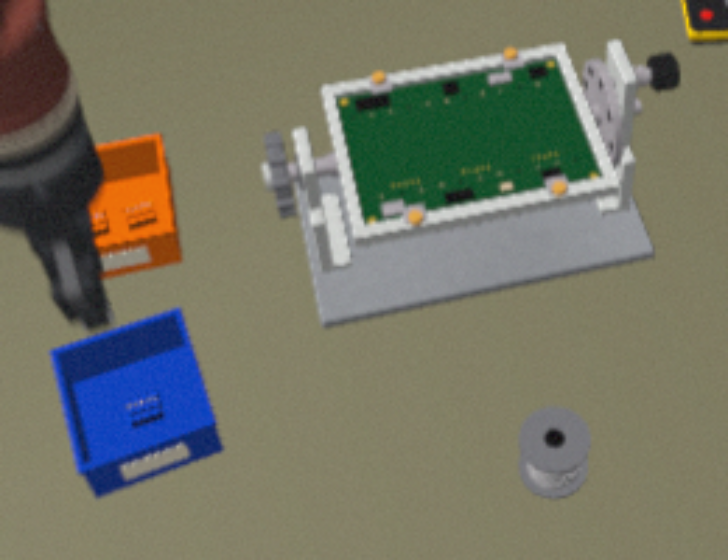

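The blue block is in the blue bin at about (145,405) in the crop. Moving above the knob.

{"op": "move_arm", "data": {
  "linear": [
    [0, 0, -3.3],
    [0, 0, -4],
    [4.3, -1.2, 0],
    [4.3, -1.2, 0],
    [4.3, -1.2, 0],
    [4.3, -1.2, 0],
    [4.3, -1.2, 0],
    [4.3, -1.2, 0],
    [4.3, -1.2, 0],
    [4.3, -1.2, 0],
    [4.3, -1.2, 0],
    [4.3, -1.2, 0],
    [4.3, -1.2, 0],
    [0, 0, 3],
    [0, 0, 2],
    [0, 0, 0]
  ],
  "roll": [0.12, 0, 0, 0, 0, 0, 0, 0, 0, 0, 0, 0, 0, 0, 0, 0],
  "gripper": [0.7, 0.7, 0.7, 0.7, 0.7, 0.7, 0.7, 0.7, 0.7, 0.7, 0.7, 0.7, 0.7, 0.7, 0.7, 0.7]
}}

```text
clock: 19.52
ee_pos: [0.5281, 0.2192, 0.1983]
tool_rot: [-2.35, -2.084, 0.002]
contact_force: [-0.9, -0.1, -0.0]
grip_width: 0.701
```

```bash
python3 plan.py "[(.529,.220,.137,83.1)]"
python3 - <<'E'
from m import *
o=[]
for n in("top","scene"):
    c=camera(n); u,v=proj(c,[.529,.219,.16]).astype(int); f=c["frame"][v-40:v+40,u-50:u+50]
    o.append(cv2.resize(f,None,fx=4,fy=4))
cv2.imwrite("pics/a6.png",cv2.cvtColor(np.hstack(o),cv2.COLOR_RGB2BGR))
E
```

```text
at [0.5281 0.2192 0.1983] j6 1.96 tool xy: [[0.12, 0.99], [0.99, -0.12], [-0.0, -0.0]]
roll 0.001 then cm [0.1  0.08 6.13]
```

View pics/a6.png

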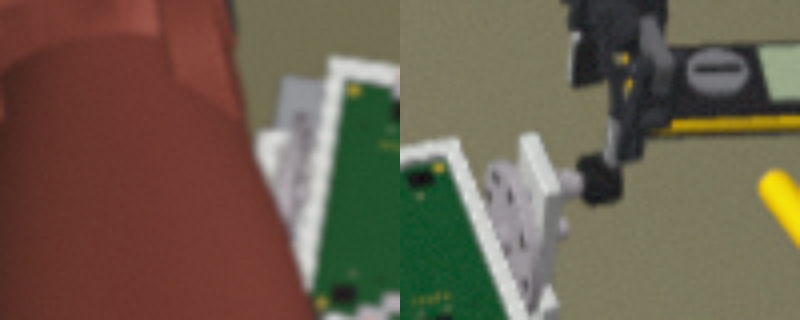

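The scene view shows the jaws straddling the point above the knob, which sits at (600,180) in the crop. Going down.

{"op": "move_arm", "data": {
  "linear": [
    [0.1, 0.1, 2],
    [0, 0, 2],
    [0, 0, 2.1],
    [0, 0, 0],
    [0, 0, 0],
    [0, 0, 0],
    [0, 0, 0],
    [0, 0, 0],
    [0, 0, 0]
  ],
  "roll": [0, 0, 0, 0, 0, 0, 0, 0, 0],
  "gripper": [0.7, 0.7, 0.7, 0.7, 0, 0, 0, 0, 0]
}}

```text
clock: 20.75
ee_pos: [0.5291, 0.2205, 0.1396]
tool_rot: [-2.349, -2.084, -0.0]
contact_force: [-8.1, -0.0, 12.0]
grip_width: 0.326
```

The opening reads 28 mm, which matches the 30 mm knob with the pads giving slightly (the 18 mm blocks read 16 mm). Pulling along tool +x.

{"op": "move_arm", "data": {
  "linear": [
    [0.3, 0, 0],
    [0.3, 0, 0],
    [0.3, 0, 0],
    [0.3, 0, 0],
    [0.2, 0, 0],
    [0, 0, 0],
    [0, 0, 0],
    [0, 0, 0]
  ],
  "roll": [0, 0, 0, 0, 0, 0, 0, 0],
  "gripper": [0, 0, 0, 0, 0, 0, 0, 0]
}}

```text
clock: 21.75
ee_pos: [0.5304, 0.2316, 0.1395]
tool_rot: [2.35, 2.081, -0.006]
contact_force: [-9.1, -13.6, 16.2]
grip_width: 0.33
```

Run:
```python
from m import *
s=manip.observe(); print(s["ee_pos"],s["contact_force"],s["grip_width"])
o=[]
for im in (cv2.cvtColor(cv2.imread("pics/scene0.png"),cv2.COLOR_BGR2RGB),camera("scene")["frame"]):
    o.append(cv2.resize(im[145:225,285:385],None,fx=4,fy=4))
cv2.imwrite("pics/a7.png",cv2.cvtColor(np.hstack(o),cv2.COLOR_RGB2BGR))
```

```text
[0.53038953 0.23162543 0.13950527] [ -9.09468368 -13.61799103  16.15210661] 0.32975985553565645
```

View pics/a7.png

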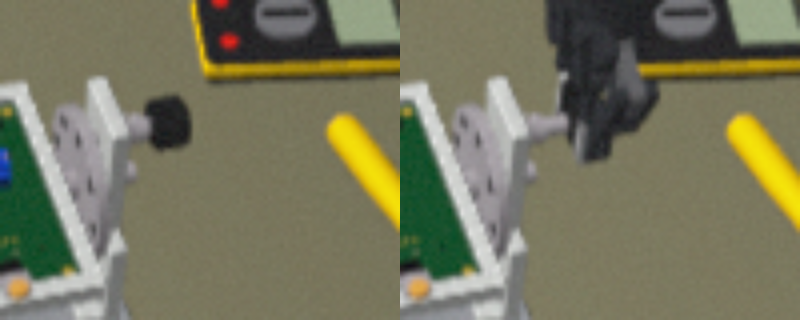

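The sleeve shows about 11 mm more and the pull is about 14 N, close to the spring's end value. Pulling a little further to feel the stop.

{"op": "move_arm", "data": {
  "linear": [
    [0.2, 0, 0],
    [0.2, 0, 0],
    [0, 0, 0],
    [0, 0, 0],
    [0, 0, 0],
    [0, 0, 0]
  ],
  "roll": [0, 0, 0, 0, 0, 0],
  "gripper": [0, 0, 0, 0, 0, 0]
}}

```text
clock: 22.55
ee_pos: [0.5305, 0.2326, 0.1395]
tool_rot: [2.349, 2.077, -0.013]
contact_force: [-11.3, -27.1, 20.9]
grip_width: 0.33
```

The tool stopped at 12.1 mm while the force rose to 27 N, so it is against the stop with no slip. One last check before handing in.

{"op": "move_arm", "data": {
  "linear": [
    [0, 0, 0],
    [0, 0, 0],
    [0, 0, 0],
    [0, 0, 0]
  ],
  "roll": [0, 0, 0, 0],
  "gripper": [0, 0, 0, 0]
}}

```text
clock: 23.05
ee_pos: [0.5305, 0.2326, 0.1395]
tool_rot: [2.349, 2.077, -0.013]
contact_force: [-10.4, -27.1, 21.1]
grip_width: 0.328
```

Run:
```python
from m import *
s=manip.observe(); print(s["ee_pos"],s["contact_force"],s["grip_width"])
snap("scene","pics/a8.png")
```

```text
[0.530463   0.23258199 0.13946106] [-10.43399538 -27.07711461  21.14227104] 0.32844830950702264
```

View pics/a8.png

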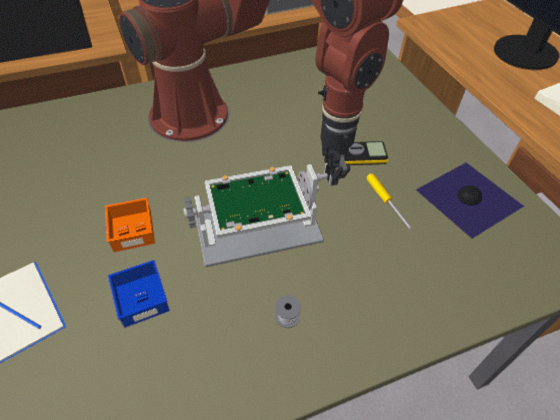

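The board is empty and the frame level. Both orange blocks are in the orange bin at about (130,229), the blue one is in the blue bin at (141,296), and the bystanders haven't moved. The knob is still held at (333,177).

```bash
python3 -c "
from plant import manip
print(manip.finish_job())"
```

```text
the job is handed in; nothing more can be done
None
```

I put both orange blocks in the orange bin and the blue one in the blue bin. Then I gripped the plunger knob, pulled it out to its stop, and handed the job in at about 23 s while still holding it.

- **Plunger:** the tool moved 12.1 mm and stopped there as the pull rose from about 14 N to 27 N, so the knob is against its stop. The force, position and grip opening (28 mm on the 30 mm knob) stayed steady over the last half second. There is no direct reading of the plunger travel, so this is inferred.
- **Last picture:** all three blocks are in the right bins, the frame looks level, and the multimeter, screwdriver and spool look unmoved. I judged these by eye.
- **Off from the plan:** the grip sits about 2.5 mm higher than commanded, and the wrist reads about 21 N upward and 10 N sideways. I left this because it was steady and well under the 120 N limit. No check failed.

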